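# Nest the tube-rest angle in its rack and shut the gate

### The job

Put the loose aluminium angle away: lay it, without dropping it, into the V of the leaning storage rack so that the two angles nest snugly, leg on leg, and slide it fully home against the rack's end plate. Then swing the rack's hinged gate bar down across the open end until it rests in its catch. Leave the dish, the beaker and the flask where they stand, and let go of everything.

Things in the scene. Friction and masses are not known exactly. Their poses are not given: they have to be found in the camera images.
- angle_leg (a point): Loose aluminium angle: two legs 64 mm long, 8 mm thick, at 90 degrees; 140 mm long, 0.3-0.5 kg. Starts with one leg flat on the bench, one upright. This point: centre of the upright leg (half-way along, half-way up, mid-thickness). Axes: z up the upright leg, x from it along the flat leg, y along the length.
- angle_corner (a point): Outer corner edge of the loose angle, where its two outer faces meet, half-way along its length. Same axes as angle_leg, which lies at (4, 0, 32) mm from here.
- v_corner (a point): Inner corner line of the fixed rack's steel V, mid-length, 45 mm above the bench. Axes: y along the V to its end plate; z up the near leg (leans to the robot, 35 deg from vertical); x up the far leg (35 deg above level). V legs 34 mm inside, 6 mm thick, y -70 to +70 mm. With the angle nested and home, angle_corner is here, its legs along x and z.
- gate_hinge (a point): Pin of the gate bar, far side of the rack, 75 mm above the bench; v_corner lies at (-75, 96, -30) mm from it. Rack axes: x level, away from the robot; y along the V to the end plate; z up. Steel bar 10 x 10 mm, 150 mm long from the pin, turning in the plane y = 0; shut, it points level to -x.
- end_plate (a point): Centre of the inner face of the rack's end plate, 70 mm along y from v_corner; same axes as v_corner. This point is at x = z = 21 mm there; the plate spans -6 to +48 mm in x and z. The other end of the V is open, crossed by the gate bar.
- gate_catch (a point): Forked catch on the near post where the shut bar rests: bar-centre height (75 mm), 137 mm to -x of gate_hinge. Cheeks 15 mm apart, tops 10 mm above this point. Same axes as gate_hinge.
- gate (a joint): Angle of the gate bar above level, rad: 0 = shut, in its catch. Starts raised 0.6 to 0.95, free end up and towards the robot. Friction (0.15 N m) keeps it where it is left; no spring; the stop at 0 is rigid.
- dish: White porcelain evaporating dish, 90 mm across, 35 mm high, origin at the centre of its underside. Leave alone.
- beaker: White porcelain beaker, 52 mm across, 70 mm high, origin at the centre of its underside. Leave alone.
- flask: Conical glass flask, 72 mm across at the foot, 104 mm high, origin at the centre of its underside. Leave alone.
Mind the look-alikes: they are no part of the job. What is shaped like the part that bears angle_leg but red or yellow is not meant.

How it is judged:
By the outcome, as a careful person would: the job done as asked, in the order asked, and still so for the second after the job is handed in, with the robot touching nothing.
It also fails if it takes over 58 s, if anything falls off the work surface, if the arm or the gripper's body presses on something with over 40 N, if the wrist force passes 120 N, or if a joint passes its speed limit or range.

### The arm

A 7-joint arm with a two-finger parallel gripper is mounted at the origin on the work surface. World frame = base frame: x ahead of the robot, y to its left, z up, the work surface at z = 0. Lengths are in m, angles in rad, forces in N, time in s.
With the tool pointing down it reaches from about 0.425 to 0.825 m from the base axis. Payload 3.6 kg.
Tool frame: the origin (TCP) lies where the fingers leave the gripper's body, on its centre line; the fingertips stand 73 mm ahead of it and the grasp point (between the pads) lies 54 mm ahead of it; x points along the fingers, y is the direction in which the jaws open and shut, and the axes are right-handed (so a half turn about x gives the same grasp; the last joint's range is limited). The gripper opens to 85 mm and grips with 20 to 120 N. Pads are 22 mm wide; open, the fingers measure 114 mm over their backs; the gripper's body (76 mm by 85 mm) begins 54 mm behind the grasp point. The pads swing forward as they close: fully open they stand 13 mm farther back than shut.
Start: joints at [-1.325, 0.615, -0.013, 1.423, 0.008, 1.103, -0.04], TCP at [0.175, 0.626, 0.304] pointing down, gripper open.
Joint ranges: [-3.12, 3.12], [-0.3, 2.06], [-1.34, 1.32], [0.26, 2.42], [-1.36, 4.5], [0.01, 1.98], [-2.84, 2.84]. Speed limits (rad/s): [2.79, 2.79, 3.14, 3.14, 3.14, 3.14, 3.14].

### API

Orientations are given as a unit quaternion [x, y, z, w].
In Python, from station import arm, snapshot, camera_info, ticket gives the robot as it stands. Calls block until the motion is done:
- arm.movep(position, orientation): joint-space move of the TCP to a pose.
- arm.line_to(position, velocity=0.15, ori=None): straight line of the TCP; ori=None keeps the orientation; velocity is the mean speed in m/s.
- arm.move_j(angles): joint-space move.
- arm.move_gripper(opening, effort=None): opening from 0.0 (shut) to 1.0 (fully open); effort is the grip in N (None keeps the last); returns when the fingers have stopped.
- arm.pause(seconds).
- arm.ik(position, orientation): joint angles nearest the present ones, or None.
- snapshot(name): name is "scene" or "top" or "wrist"; returns the picture (384x512x3 uint8, blue, green, red); there is no depth.
- camera_info(name): a dict with "fx", "fy", "cx", "cy" (pixels), "R" (3x3) and "t" (3): a world point X has camera coordinates R X + t; the wrist camera has in their place "T_tool_cam" (4x4, takes a point from camera to tool coordinates, whose origin is the TCP and whose axes are the tool frame's). Camera axes: x right, y down, z forward; pixel columns grow to the right and rows downward; lengths in m; the calibration is good to about 2 mm. A picture is of the moment at which its call begins: read the wrist's pose just before it. camera_info takes no time and is no camera call.
A pose or a line that the arm cannot do raises arm.MotionError and nothing moves.
- ticket.finish_job(): hands the job in, once; it reports no verdict.
Readings, each from a call of its own:
- arm.read_time(): time.
- arm.read_joint_positions(): joint angles.
- arm.read_dq(): joint speeds.
- arm.read_effort(): joint torques, N m.
- arm.read_tool_pos(): TCP position.
- arm.read_eef_rot(): TCP orientation.
- arm.read_ft_force(): force on the tool from outside, world axes, zero at the start.
- arm.read_wrist_torque(): the same for the moment, N m.
- arm.read_opening(): opening from 0.0 (shut) to 1.0 (fully open).
Only numpy, scipy, OpenCV 4.12 (cv2) and the standard library are available. Lean on these libraries where they do the work, as an engineer would, in place of code of your own. Each camera call takes 0.05 s, during which the arm holds its last target.

## Working session

There is one attempt and no reset: what is moved stays moved. The work goes in short steps, each a Python script; the robot and the scene stay as the last script left them, time stands still between calls to the robot, and variables do not carry over. Pictures are saved under pics/ and viewed, and the job is handed in when it is done.

```bash
ls; mkdir -p pics
python3 - <<'E'
from station import arm, snapshot, camera_info
import cv2,numpy as np
for n in ("scene","top","wrist"):
    im=snapshot(n); cv2.imwrite(f"pics/{n}0.png",im)
    ci=camera_info(n); print(n,{k:np.round(np.array(v),4).tolist() for k,v in ci.items()})
print(arm.read_time(),arm.read_tool_pos(),arm.read_eef_rot(),arm.read_opening())
E
```

```text
pics
scene {'fx': 355.0444, 'fy': 355.0444, 'cx': 256.7279, 'cy': 188.9609, 'R': [[-0.8694, 0.4937, 0.0185], [0.3331, 0.6134, -0.7161], [-0.3649, -0.6165, -0.6977]], 't': [0.533, -0.0837, 1.2671]}
top {'fx': 477.8037, 'fy': 477.8037, 'cx': 250.6567, 'cy': 195.9218, 'R': [[-0.0072, -0.9998, -0.0205], [-0.9894, 0.0101, -0.1449], [0.1451, 0.0192, -0.9892]], 't': [-0.0748, 0.573, 1.2406]}
wrist {'fx': 299.0875, 'fy': 299.0875, 'cx': 255.7749, 'cy': 189.4869, 'T_tool_cam': [[0.0005, -0.2791, 0.9603, -0.0702], [1.0, 0.0014, -0.0001, -0.0002], [-0.0013, 0.9603, 0.2791, -0.0712], [0.0, 0.0, 0.0, 1.0]]}
0.15 [0.1749795  0.62553481 0.30299046] [ 0.09539753  0.70062824 -0.096829    0.70045951] 1.0014858702318619
```

View pics/scene0.png

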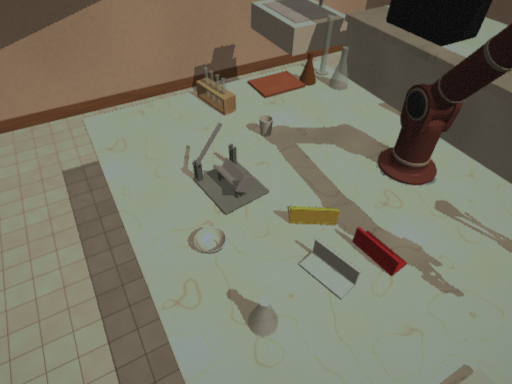

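View pics/top0.png

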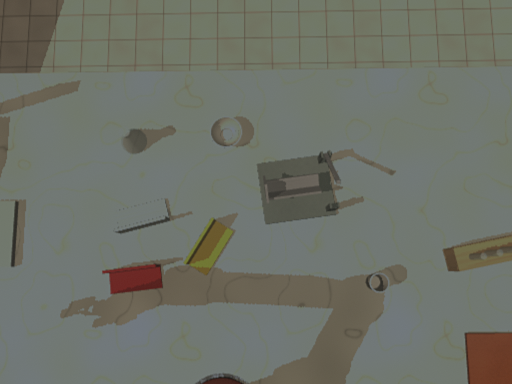

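View pics/wrist0.png

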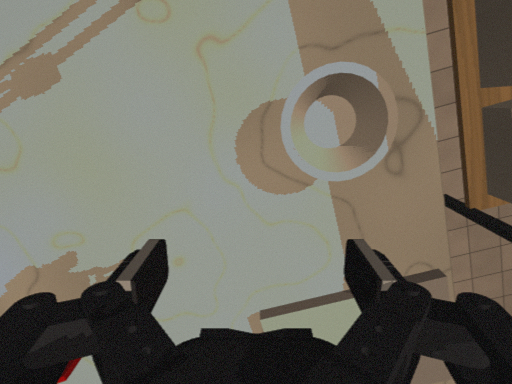

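Run:
```python
import cv2
t=cv2.imread("pics/top0.png"); s=cv2.imread("pics/scene0.png")
def c(im,x0,y0,x1,y1,k,n): cv2.imwrite(f"pics/{n}.png",cv2.resize(im[y0:y1,x0:x1],None,fx=k,fy=k,interpolation=cv2.INTER_CUBIC))
c(t,245,140,355,230,7,"c_top_rack")
c(t,95,175,245,300,5,"c_top_ang")
c(s,175,110,285,220,5,"c_sc_rack")
c(s,285,195,415,300,6,"c_sc_ang")
```

```text
(no output)
```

View pics/c_top_rack.png

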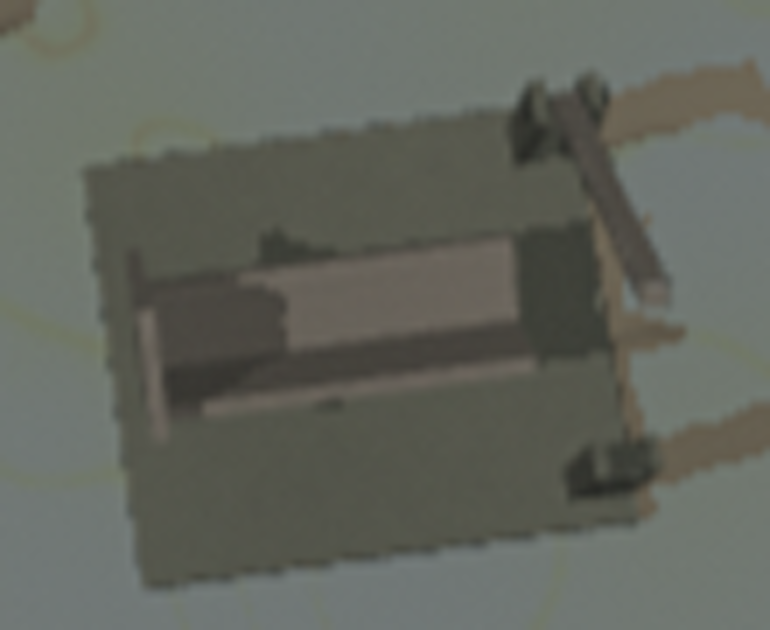

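View pics/c_top_ang.png

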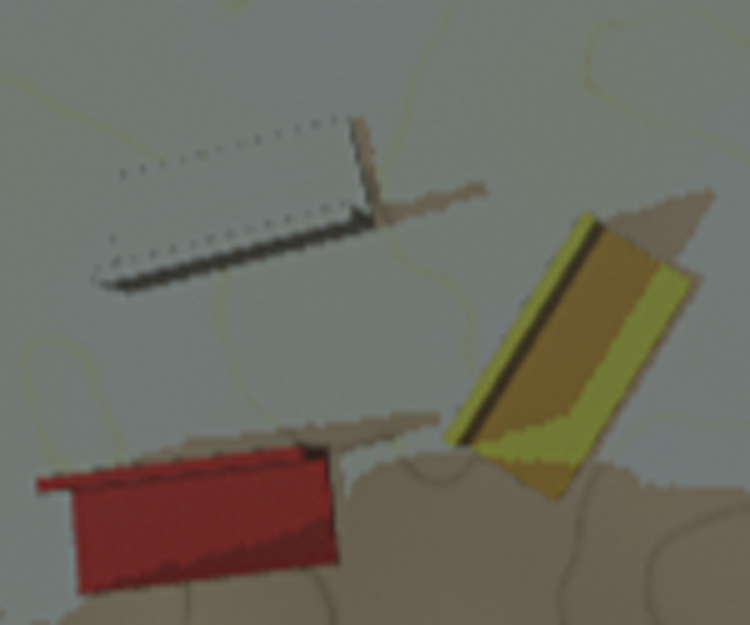

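View pics/c_sc_rack.png

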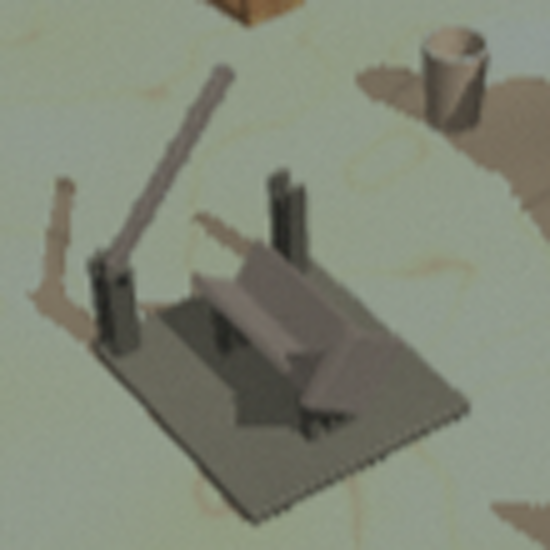

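View pics/c_sc_ang.png

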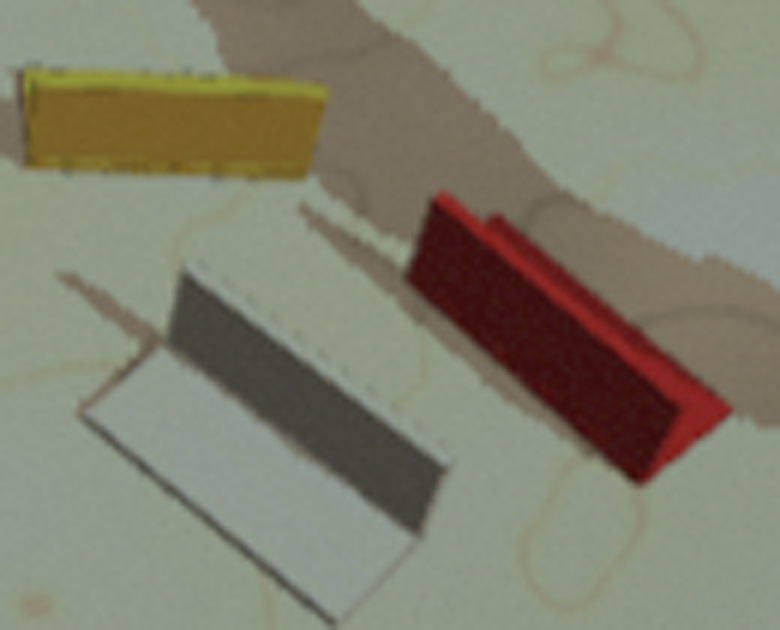

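```bash
cat > h.py <<'E'
import numpy as np, cv2
from scipy.spatial.transform import Rotation as Rn
from station import arm, snapshot, camera_info, ticket
def cam(n,pose=None):
    ci=camera_info(n); K=(ci["fx"],ci["fy"],ci["cx"],ci["cy"])
    if n!="wrist":
        R=np.array(ci["R"]);t=np.array(ci["t"]); return K,R,t
    p,q=pose; T=np.eye(4);T[:3,:3]=Rn.from_quat(q).as_matrix();T[:3,3]=p
    W=np.linalg.inv(T@np.array(ci["T_tool_cam"])); return K,W[:3,:3],W[:3,3]
def ray(c,uv):
    K,R,t=c; d=np.array([(uv[0]-K[2])/K[0],(uv[1]-K[3])/K[1],1.0])
    d=R.T@d; return -R.T@t,d/np.linalg.norm(d)
def onz(c,uv,z):
    o,d=ray(c,uv); return o+d*(z-o[2])/d[2]
def proj(c,X):
    K,R,t=c; p=R@np.asarray(X)+t; return np.array([K[0]*p[0]/p[2]+K[2],K[1]*p[1]/p[2]+K[3]])
def tri(rays):
    A=np.zeros((3,3));b=np.zeros(3)
    for o,d in rays:
        P=np.eye(3)-np.outer(d,d);A+=P;b+=P@o
    X=np.linalg.solve(A,b); return X,[np.linalg.norm((np.eye(3)-np.outer(d,d))@(X-o)) for o,d in rays]
def quat(xa,ya):
    xa=np.array(xa,float);xa/=np.linalg.norm(xa);ya=np.array(ya,float);ya-=xa*(ya@xa);ya/=np.linalg.norm(ya)
    return Rn.from_matrix(np.column_stack([xa,ya,np.cross(xa,ya)])).as_quat()
E
python3 - <<'E'
from h import *
np.set_printoptions(precision=4,suppress=True)
t=cam("top");s=cam("scene")
P=lambda x,y,z:onz(t,(245+x/7,140+y/7),z)
for n,a in dict(plateNL=(85,170,.006),plateFR=(640,520,.006),plateFL=(150,587,.006),hinge=(560,105,.075),catch=(612,468,.085),vL=(165,372,.045),vR=(527,322,.045)).items(): print(n,P(*a))
A=lambda x,y,z:onz(t,(95+x/5,175+y/5),z)
print("ang corner ends",A(125,290,0),A(375,222,0), "flat edge",A(120,175,0.008),A(352,118,0.008))
S=lambda x,y,z:onz(s,(285+x/6,195+y/6),z)
print("scene: flat far edge",S(80,412,.008),S(335,622,.008),"top edge inner",S(185,268,.064),S(448,465,.064))
for n,x,y in (("dish",230,132),("flask",134,140),("beaker",378,282)): print(n,onz(t,(x,y),.03))
E
```

```text
plateNL [ 0.6663 -0.0978  0.006 ]
plateFR [ 0.5244 -0.313   0.006 ]
plateFL [ 0.5    -0.1216  0.006 ]
hinge [ 0.6744 -0.2771  0.075 ]
catch [ 0.5354 -0.2907  0.085 ]
vL [ 0.5788 -0.1278  0.045 ]
vR [ 0.5967 -0.2662  0.045 ]
ang corner ends [0.4789 0.2815 0.    ] [0.5152 0.144  0.    ] flat edge [0.5417 0.284  0.008 ] [0.5721 0.1563 0.008 ]
scene: flat far edge [0.5757 0.16   0.008 ] [0.5411 0.296  0.008 ] top edge inner [0.5186 0.1488 0.064 ] [0.4842 0.2826 0.064 ]
dish [ 0.753  -0.0238  0.03  ]
flask [0.7336 0.2421 0.03  ]
beaker [ 0.3425 -0.4118  0.03  ]
```

```bash
cat >> h.py <<'E'
a35=np.radians(35)
def rack(yaw):
    return np.array([np.cos(yaw),np.sin(yaw),0]),np.array([-np.sin(yaw),np.cos(yaw),0])
E
python3 - <<'E'
from h import *
np.set_printoptions(precision=3,suppress=True)
yw=np.radians(7.4); X,Y=rack(yw); Z=np.array([0,0,1.])
ax=np.cos(a35)*X+np.sin(a35)*Z; az=-np.sin(a35)*X+np.cos(a35)*Z
vc=np.array([.588,-.195,.045])
ang=np.array([.497,.213,0]); AX,AY=rack(np.radians(14.4))
for s in (1,-1):
    print("sign",s)
    print(" grasp",arm.ik(ang+.004*AX+.112*Z,quat(-Z,s*AX)))
    print(" above",arm.ik(ang+.004*AX+.30*Z,quat(-Z,s*AX)))
    for h in (0,.05,.1): print(" nest",arm.ik(vc+.004*ax+.111*az+h*Z,quat(-az,s*ax)))
    print(" gate",arm.ik(np.array([.57,-.29,.16]),quat(-Z,s*X)),arm.ik(np.array([.57,-.29,.16]),quat(-Z,s*Y)))
print(arm.read_joint_positions())
E
```

```text
sign 1
 grasp [-0.572  0.728  0.201  1.916 -0.268  0.524  0.063]
 above [-0.666  0.47   0.333  1.745 -0.182  0.958 -0.01 ]
 nest [ 1.055  0.883 -0.949  2.154  2.111  0.379 -1.4  ]
 nest [ 0.959  0.685 -0.752  2.128  2.072  0.142 -1.457]
 nest [ 0.725  0.502 -0.375  2.091 -1.207  0.147  1.735]
 gate [ 0.15   0.807  0.508  1.615 -0.487  0.849  0.983] [ 0.421  0.753  0.027  1.605 -0.027  0.783  2.159]
sign -1
 grasp [-0.14   0.766 -0.48   1.902  0.587  0.616  2.396]
 above [-0.114  0.495 -0.499  1.727  0.276  0.99   2.677]
 nest [ 0.889  0.765 -0.651  2.158  2.716  0.212  1.073]
 nest [ 0.997  0.709 -0.819  2.127  1.945  0.187  1.823]
 nest [ 0.985  0.587 -0.775  2.085  1.009  0.115  2.706]
 gate [-0.113  1.043  1.131  1.623 -1.017  1.166 -1.74 ] [ 0.042  0.866  0.725  1.618 -0.683  0.927 -0.424]
[-1.325  0.616 -0.013  1.425  0.008  1.103 -0.04 ]
```

Run:
```python
from h import *
np.set_printoptions(precision=2,suppress=True)
X,Y=rack(np.radians(7.4)); Z=np.array([0,0,1.])
ax=np.cos(a35)*X+np.sin(a35)*Z; az=-np.sin(a35)*X+np.cos(a35)*Z
vc=np.array([.588,-.195,.045])
for s in (1,-1):
  for ph in (-30,-20,-10,0,10,20,30):
    p=np.radians(ph); d=-np.cos(p)*az+np.sin(p)*Y
    print(s,ph,[arm.ik(vc+.004*ax+.045*az-.066*d+h*Z,quat(d,s*ax)) for h in (0,.05,.1)])
```

```text
1 -30 [array([ 0.8 ,  1.06, -1.15,  2.29,  2.13,  1.38, -1.67]), array([ 0.73,  0.81, -0.96,  2.27,  2.05,  1.1 , -1.72]), array([ 0.65,  0.6 , -0.77,  2.24,  1.96,  0.85, -1.7 ])]
1 -20 [array([ 0.84,  0.9 , -0.96,  2.27,  2.21,  0.94, -1.71]), array([ 0.75,  0.69, -0.77,  2.25,  2.17,  0.68, -1.77]), array([ 0.65,  0.52, -0.58,  2.21,  2.08,  0.46, -1.73])]
1 -10 [array([ 0.96,  0.88, -0.96,  2.23,  2.22,  0.65, -1.61]), array([ 0.87,  0.67, -0.76,  2.2 ,  2.21,  0.41, -1.69]), array([ 0.76,  0.51, -0.57,  2.16,  2.1 ,  0.19, -1.64])]
1 0 [array([ 1.05,  0.88, -0.95,  2.15,  2.11,  0.38, -1.4 ]), array([ 0.96,  0.69, -0.75,  2.13,  2.07,  0.14, -1.46]), array([ 0.72,  0.5 , -0.38,  2.09, -1.21,  0.15,  1.74])]
1 10 [array([ 1.02,  0.83, -0.74,  2.06,  0.21,  0.02,  0.54]), array([ 1.22,  0.91, -1.14,  2.03,  1.18,  0.33, -0.42]), array([ 0.42,  0.53,  0.18,  2.02, -1.28,  0.64,  1.84])]
1 20 [array([ 1.27,  1.12, -1.2 ,  1.95,  0.95,  0.42, -0.05]), array([ 0.62,  0.67, -0.01,  1.95, -1.19,  0.72,  1.87]), array([ 0.49,  0.59,  0.18,  1.92, -1.16,  0.86,  1.78])]
1 30 [array([ 0.67
[... 723 characters left out ...]
.76, -0.65,  2.16,  2.72,  0.21,  1.07]), array([ 1.  ,  0.71, -0.82,  2.13,  1.94,  0.19,  1.82]), array([ 0.99,  0.59, -0.77,  2.09,  1.01,  0.11,  2.71])]
-1 10 [array([ 1.14,  0.93, -0.97,  2.06,  1.46,  0.2 ,  2.48]), array([ 1.2 ,  0.88, -1.09,  2.03,  1.11,  0.29,  2.78]), array([ 0.3 ,  0.55,  0.37,  2.02, -1.35,  0.73, -1.26])]
-1 20 [array([ 0.62,  0.76, -0.01,  1.97, -1.32,  0.68, -1.11]), array([ 0.37,  0.7 ,  0.37,  1.96, -1.34,  0.94, -1.17]), array([ 0.14,  0.7 ,  0.75,  1.93, -1.36,  1.19, -1.22])]
-1 30 [array([ 0.43,  0.86,  0.37,  1.86, -1.31,  1.12, -1.12]), array([ 0.32,  0.81,  0.56,  1.85, -1.31,  1.27, -1.18]), array([ 0.21,  0.79,  0.75,  1.82, -1.31,  1.41, -1.24])]
```

Run:
```python
from h import *
Z=np.array([0,0,1.])
def look(name,c,yaw,z=.30):
    X,Y=rack(yaw)
    arm.movep(c+.04*Y+z*Z,quat(-Z,X)); arm.pause(.3)
    p,q=arm.read_tool_pos(),arm.read_eef_rot()
    im=snapshot("wrist"); cv2.imwrite(f"pics/{name}.png",im); np.savez(f"pics/{name}.npz",p=p,q=q)
    cv2.imwrite(f"pics/{name}_b.png",cv2.resize(im,(800,600),interpolation=cv2.INTER_CUBIC))
    print(name,p,arm.read_joint_positions().round(2),arm.read_time())
look("w_ang",np.array([.51,.213,0]),np.radians(14.4))
look("w_rack",np.array([.60,-.21,0]),np.radians(7.4),.33)
```

```text
w_ang [0.49983685 0.25232947 0.29992514] [-0.71  0.49  0.31  1.7  -0.18  0.98 -0.08] 2.3
w_rack [ 0.5950665  -0.1694806   0.32998209] [ 0.01  0.57  0.39  1.49 -0.23  1.13  0.58] 4.2417
```

View pics/w_ang_b.png

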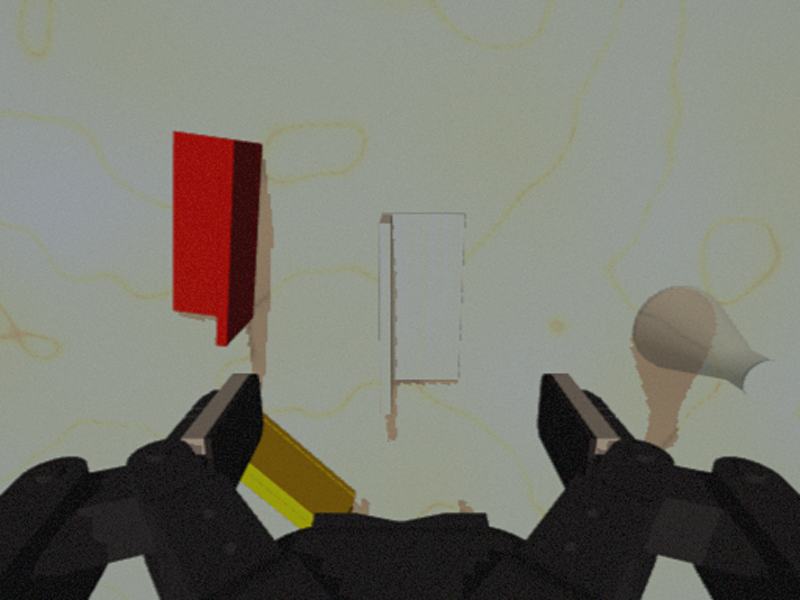

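View pics/w_rack_b.png

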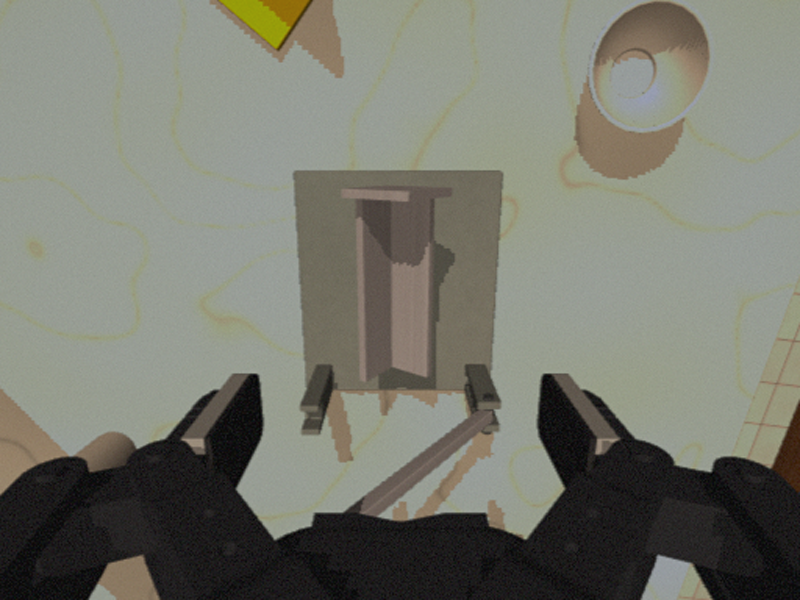

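Run:
```python
import cv2,numpy as np
t=cv2.imread("pics/w_ang.png"); s=cv2.imread("pics/w_rack.png")
def c(im,x0,y0,x1,y1,k,n):
    o=cv2.resize(im[y0:y1,x0:x1],None,fx=k,fy=k,interpolation=cv2.INTER_CUBIC); o=cv2.convertScaleAbs(o,alpha=1.3)
    o=np.clip((o.astype(float)-70)*1.6,0,255).astype(np.uint8) if n.endswith("a") else o
    cv2.imwrite(f"pics/{n}.png",o)
c(t,225,125,315,285,3.7,"cw_a")
c(t,225,125,315,175,8,"cw1_a"); c(t,225,225,315,275,8,"cw2_a")
c(s,180,100,330,280,3.3,"cwr")
```

```text
(no output)
```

View pics/cw1_a.png

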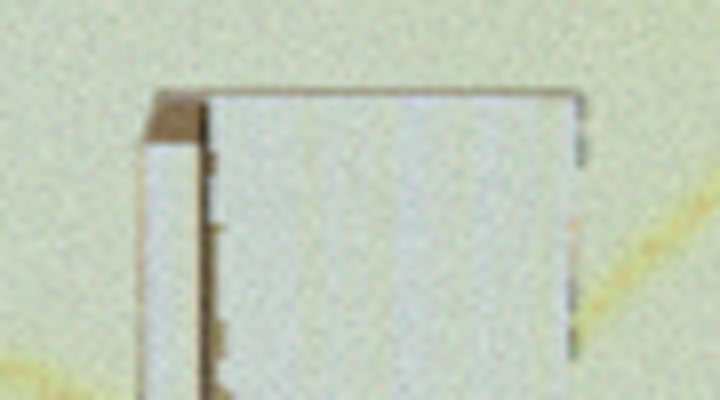

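View pics/cw2_a.png

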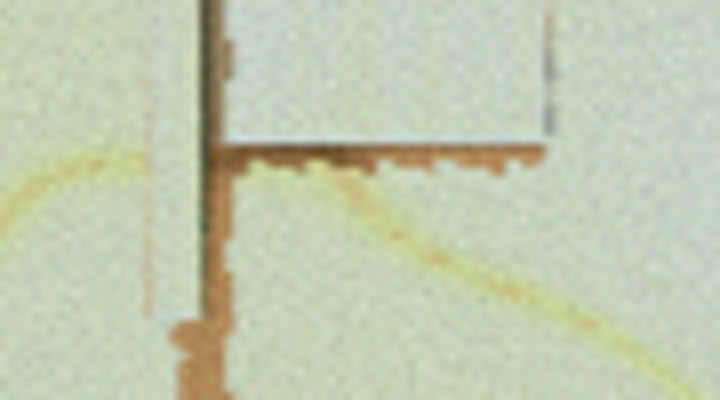

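View pics/cwr.png

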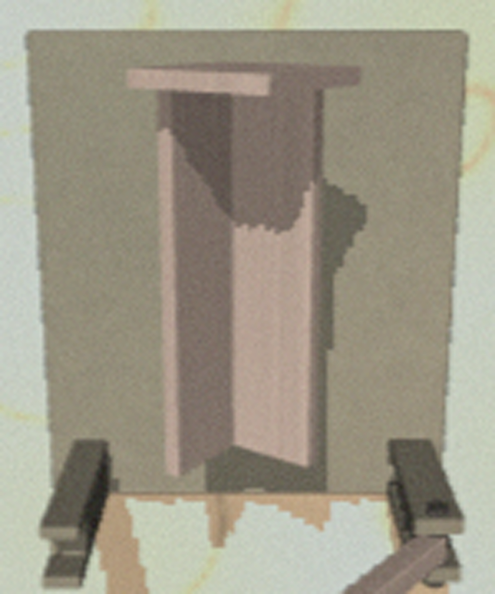

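Run:
```python
from h import *
np.set_printoptions(precision=4,suppress=True)
def wc(n):
    f=np.load(f"pics/{n}.npz"); return cam("wrist",(f["p"],f["q"]))
c=wc("w_ang")
f=lambda x,y,oy:(225+(x+.5)/8-.5,oy+(y+.5)/8-.5)
U=[onz(c,f(x,143,125),.064) for x in (145,204)]; L=[onz(c,f(x,318,225),.064) for x in (148,203)]
F1=onz(c,f(580,92,125),.008);F2=onz(c,f(548,143,225),.008)
print("top corners",U,L); print("thick",np.linalg.norm(U[1]-U[0]),"len",np.linalg.norm(U[1]-L[1]),np.linalg.norm(F1-F2))
d=U[1]-L[1];print("yaw",np.degrees(np.arctan2(-d[0],d[1])));d=F1-F2;print("yawF",np.degrees(np.arctan2(-d[0],d[1])))
X,Y=rack(np.radians(14.4)); print("leg centre",sum(U+L)/4,"via flat corner",(F1+F2)/2-.060*X)
c=wc("w_rack")
g=lambda x,y:(180+(x+.5)/3.3-.5,100+(y+.5)/3.3-.5)
vl=onz(c,g(233,447),.045);vu=onz(c,g(233,95),.045)
print("v lower",vl,"v upper",vu,np.linalg.norm(vl-vu))
nt=onz(c,g(181,471),.045+.034*np.cos(a35)); ft=onz(c,g(309,465),.045+.034*np.sin(a35))
print("near tip",nt,"far tip",ft)
X,Y=rack(np.radians(7.4))
for n,P in (("v",vl),("near",nt+.034*np.sin(a35)*X),("far",ft-.034*np.cos(a35)*X)): print(n,"vcorner",P+.07*Y)
for z in (0,.006,.01):
    pts=[onz(c,g(*q),z) for q in((28,32),(467,32),(55,492),(443,492))]; d=pts[0]-pts[1]; e=pts[0]-pts[2]; h=pts[1]-pts[3]
    print(z,pts,np.degrees(np.arctan2(-d[1],-d[0])),[np.degrees(np.arctan2(-k[0],k[1])) for k in (e,h)])
print("hinge pin guess",onz(c,g(427,507),.085),"catch",onz(c,g(75,530),.085))
```

```text
top corners [array([0.4786, 0.2795, 0.064 ]), array([0.4859, 0.2814, 0.064 ])] [array([0.5125, 0.1441, 0.064 ]), array([0.5201, 0.1461, 0.064 ])]
thick 0.007517979983433635 len 0.1395595475478849 0.14001516445249979
yaw 14.177737418470743
yawF 14.577168336311576
leg centre [0.4993 0.2127 0.064 ] via flat corner [0.4988 0.213  0.008 ]
v lower [ 0.6    -0.2637  0.045 ] v upper [ 0.5829 -0.1291  0.045 ] 0.13572507434165437
near tip [ 0.5813 -0.2628  0.0729] far tip [ 0.6282 -0.2582  0.0645]
v vcorner [ 0.591  -0.1943  0.045 ]
near vcorner [ 0.5917 -0.1909  0.0729]
far vcorner [ 0.5916 -0.1924  0.0645]
0 [array([ 0.4999, -0.1194,  0.    ]), array([ 0.6703, -0.0967,  0.    ]), array([ 0.5256, -0.3169, -0.    ]), array([ 0.6979, -0.294 ,  0.    ])] 7.556630737913996 [np.float64(7.417291745852892), np.float64(7.961786628071494)]
0.006 [array([ 0.5011, -0.1191,  0.006 ]), array([ 0.6691, -0.0968,  0.006 ]), array([ 0.5265, -0.3136,  0.006 ]), array([ 0.6962, -0.291 ,  0.006 ])] 7.55663073791399 [np.float64(7.4172917458529035), np.float64(7.961786628071472)]
0.01 [array([ 0.502 , -0.1189,  0.01  ]), array([ 0.6682, -0.0968,  0.01  ]), array([ 0.5271, -0.3114,  0.01  ]), array([ 0.6951, -0.2891,  0.01  ])] 7.556630737913994 [np.float64(7.4172917458528875), np.float64(7.961786628071487)]
hinge pin guess [ 0.6695 -0.2592  0.085 ] catch [ 0.5465 -0.2847  0.085 ]
```

```bash
cat >> h.py <<'E'
Z=np.array([0,0,1.])
LEG=np.array([.4992,.2128,0]); AYAW=np.radians(14.4)
VC=np.array([.590,-.193,.045]); RYAW=np.radians(7.5)
TIP=.072; DEPTH=.025     # fingertip ahead of TCP, depth below leg edge
def tooldir(y,z,phi): return -np.cos(phi)*z+np.sin(phi)*y
def lift(phi):
    # lowest tip corner DEPTH below leg edge; returns TCP offset coefficient: leg coordinate z of tip centre
    return .064-DEPTH+.011*abs(np.sin(phi))
def graspTCP(corner,x,y,z,phi,s=1):
    d=tooldir(y,z,phi); return corner+.004*x+lift(phi)*z-TIP*d, quat(d,s*x)
def nest(phi,dz=0,dy=0,s=1):
    X,Y=rack(RYAW); ax=np.cos(a35)*X+np.sin(a35)*Z; az=-np.sin(a35)*X+np.cos(a35)*Z
    return graspTCP(VC+dz*Z+dy*Y,ax,Y,az,phi,s)
def pick(phi,dz=0,s=1):
    X,Y=rack(AYAW); return graspTCP(LEG-.004*X+dz*Z,X,Y,Z,phi,s)
E
python3 - <<'E'
from h import *
np.set_printoptions(precision=2,suppress=True)
for ph in (-25,-20,-15):
  for s in (1,-1):
    p=np.radians(ph)
    print(ph,s,"nest",[arm.ik(*nest(p,h,s=s)) for h in (0,.1,.2)],"pick",[arm.ik(*pick(p,h,s=s)) for h in (0,.1,.2)])
E
```

```text
-25 1 nest [array([ 0.86,  1.02, -1.15,  2.29,  2.13,  1.23, -1.63]), array([ 0.9 ,  0.73, -1.15,  2.22,  1.89,  0.98, -1.5 ]), array([-0.36,  0.34,  0.7 ,  2.13, -0.06,  0.04,  0.28])] pick [array([-1.  ,  0.86,  0.56,  1.84, -0.01,  0.67, -0.33]), array([-1.01,  0.7 ,  0.57,  1.78,  0.08,  0.87, -0.34]), array([-0.99,  0.56,  0.52,  1.68,  0.17,  1.09, -0.36])]
-25 -1 nest [array([ 0.86,  1.02, -1.15,  2.29,  2.13,  1.23,  1.51]), array([ 0.23,  0.47, -0.08,  2.24,  2.29,  0.39,  1.08]), array([-0.05,  0.29,  0.28,  2.13,  1.32,  0.17,  2.07])] pick [array([-0.21,  0.93, -0.77,  1.82,  1.06,  1.21,  1.84]), array([-0.11,  0.83, -0.96,  1.76,  0.98,  1.4 ,  1.94]), array([-0.11,  0.68, -0.96,  1.65,  0.85,  1.51,  2.1 ])]
-20 1 nest [array([ 0.92,  1.  , -1.15,  2.27,  2.14,  1.09, -1.58]), array([ 0.97,  0.72, -1.15,  2.2 ,  1.88,  0.84, -1.43]), array([-0.12,  0.29,  0.45,  2.11, -0.23,  0.08,  0.51])] pick [array([-0.94,  0.83,  0.52,  1.86, -0.07,  0.63, -0.25]), array([-0.95,  0.67,  0.53,  1.8 ,  0.03,  0.83, -0.28]), array([-0.94,  0.53,  0.49,  1.69,  0.11,  1.06, -0.3 ])]
-
[... 391 characters left out ...]
 -1.15,  2.25,  2.13,  0.94, -1.52]), array([ 1.03,  0.71, -1.15,  2.18,  1.84,  0.7 , -1.34]), array([ 0.12,  0.28,  0.21,  2.08, -0.43,  0.14,  0.76])] pick [array([-0.87,  0.8 ,  0.46,  1.88, -0.13,  0.59, -0.16]), array([-0.89,  0.64,  0.48,  1.82, -0.03,  0.8 , -0.2 ]), array([-0.88,  0.51,  0.47,  1.7 ,  0.04,  1.04, -0.23])]
-15 -1 nest [array([ 0.98,  0.99, -1.15,  2.25,  2.13,  0.94,  1.62]), array([ 1.03,  0.71, -1.15,  2.18,  1.84,  0.7 ,  1.8 ]), array([ 0.56,  0.29, -0.34,  2.07,  0.74,  0.18,  2.76])] pick [array([-1.22,  1.15,  1.25,  1.89, -1.02,  0.98, -2.46]), array([-0.02,  0.78, -0.96,  1.79,  0.9 ,  1.22,  2.04]), array([ 0.07,  0.72, -1.15,  1.67,  0.84,  1.44,  2.12])]
```

Run:
```python
from h import *
np.set_printoptions(precision=3,suppress=True)
ph=np.radians(-20)
p,q=pick(ph,.12,-1); arm.movep(p,q); print(arm.read_joint_positions(),arm.read_time())
arm.move_gripper(.6)
arm.line_to(pick(ph,0,-1)[0],velocity=.15); arm.pause(.2)
print(arm.read_tool_pos(),pick(ph,0,-1)[0],arm.read_joint_positions(),arm.read_ft_force(),arm.read_time())
P,Q=arm.read_tool_pos(),arm.read_eef_rot();np.savez("pics/w2.npz",p=P,q=Q)
im=snapshot("wrist");cv2.imwrite("pics/w2.png",im)
im=snapshot("scene");cv2.imwrite("pics/s2.png",cv2.resize(im[180:310,270:430],None,fx=4.5,fy=4.5,interpolation=cv2.INTER_CUBIC))
```

```text
[-0.064  0.772 -0.958  1.753  0.911  1.33   2.019] 5.7667
[0.493 0.237 0.111] [0.493 0.237 0.11 ] [-0.122  0.935 -0.861  1.835  1.078  1.179  1.851] [-0.648  0.478  0.631] 7.35
```

View pics/w2.png

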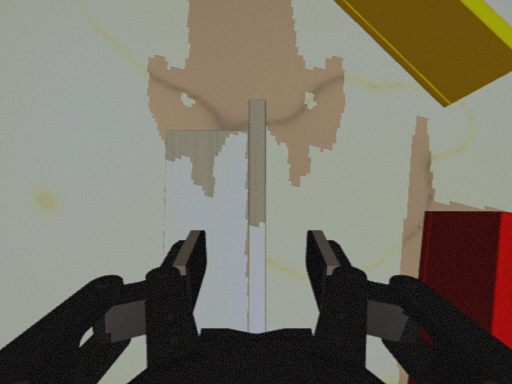

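View pics/s2.png

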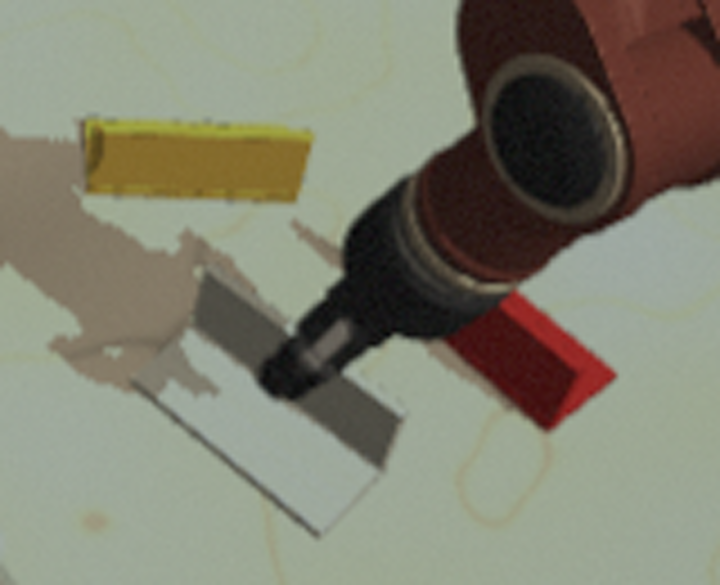

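Run:
```python
from h import *
np.set_printoptions(precision=3,suppress=True)
ph=np.radians(-20)
arm.move_gripper(0.0,80); print("open",arm.read_opening(),arm.read_ft_force(),arm.read_tool_pos())
arm.line_to(pick(ph,.17,-1)[0],velocity=.15); arm.pause(.3)
print("lift",arm.read_opening(),arm.read_ft_force(),arm.read_joint_positions(),arm.read_time())
P,Q=arm.read_tool_pos(),arm.read_eef_rot();np.savez("pics/w3.npz",p=P,q=Q)
cv2.imwrite("pics/w3.png",snapshot("wrist"))
im=snapshot("scene");cv2.imwrite("pics/s3.png",cv2.resize(im[130:310,270:470],None,fx=3.3,fy=3.3,interpolation=cv2.INTER_CUBIC))
np.set_printoptions(precision=2)
print([arm.ik(*nest(ph,h,-.012,-1)) for h in (0,.05,.1,.13)])
```

```text
open 0.07523902929639034 [0.03  0.033 1.512] [0.493 0.237 0.111]
lift 0.07658580209063945 [-1.024 -0.433 -4.442] [-0.046  0.712 -0.994  1.699  0.851  1.402  2.09 ] 9.5
[array([ 0.74,  0.8 , -0.73,  2.27,  2.31,  0.77,  1.28]), array([ 0.77,  0.68, -0.77,  2.24,  2.16,  0.67,  1.4 ]), array([ 0.82,  0.58, -0.82,  2.2 ,  1.96,  0.58,  1.59]), array([ 0.86,  0.53, -0.87,  2.16,  1.81,  0.55,  1.73])]
```

View pics/w3.png

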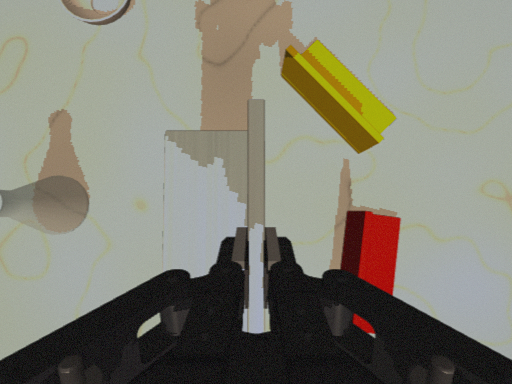

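View pics/s3.png

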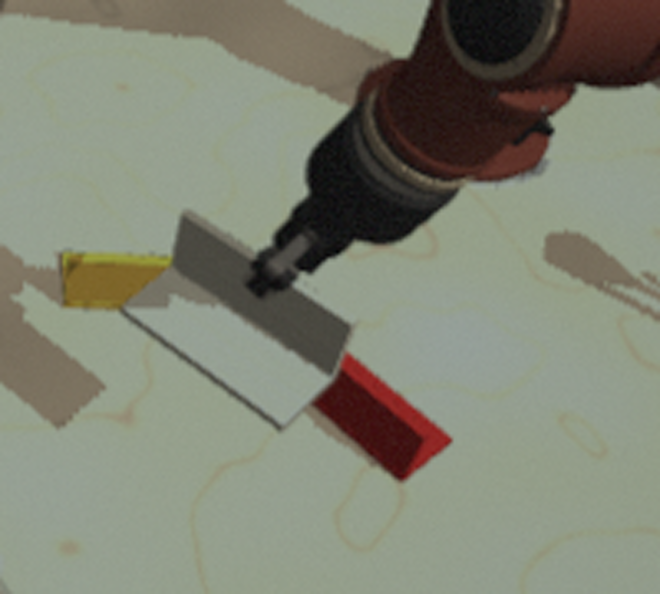

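Run:
```python
from h import *
np.set_printoptions(precision=3,suppress=True)
ph=np.radians(-20)
p,q=nest(ph,.13,.03,-1); arm.movep(p,q); print(arm.read_joint_positions(),arm.read_time())
arm.line_to(nest(ph,.13,-.010,-1)[0],velocity=.1); arm.pause(.2)
print("f0",arm.read_ft_force(),arm.read_tool_pos()-nest(ph,.13,-.010,-1)[0])
for n in ("wrist","scene","top"): cv2.imwrite(f"pics/{n}4.png",snapshot(n))
s=cv2.imread("pics/scene4.png");cv2.imwrite("pics/s4.png",cv2.resize(s[90:230,150:310],None,fx=4.5,fy=4.5,interpolation=cv2.INTER_CUBIC))
print(arm.read_joint_positions(),arm.read_time())
np.set_printoptions(precision=2)
print([arm.ik(*nest(ph,h,-.01,-1)) for h in (0,.05)])
```

```text
[ 0.767  0.503 -0.861  2.201  1.806  0.594  1.642] 11.0333
f0 [-0.158 -0.107 -4.722] [0.    0.001 0.   ]
[ 0.837  0.515 -0.832  2.166  1.82   0.529  1.716] 11.9333
[array([ 0.74,  0.8 , -0.74,  2.27,  2.31,  0.78,  1.28]), array([ 0.79,  0.7 , -0.82,  2.24,  2.14,  0.69,  1.43])]
```

View pics/s4.png

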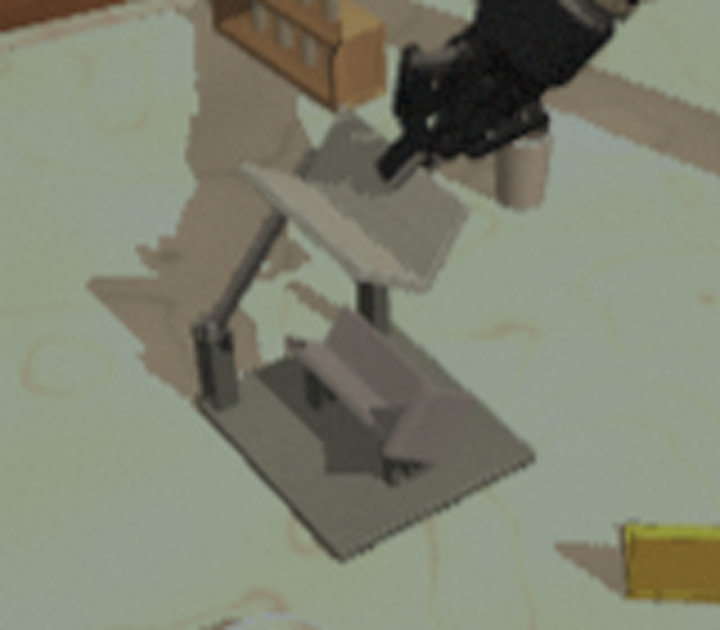

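View pics/wrist4.png

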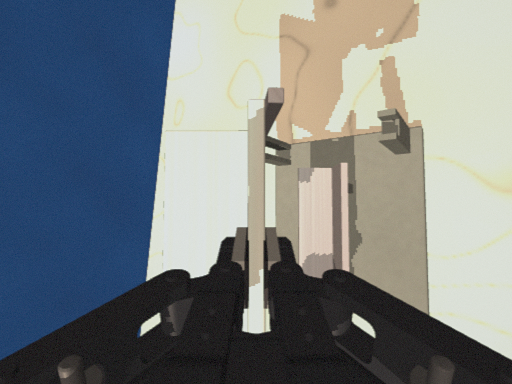

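View pics/top4.png

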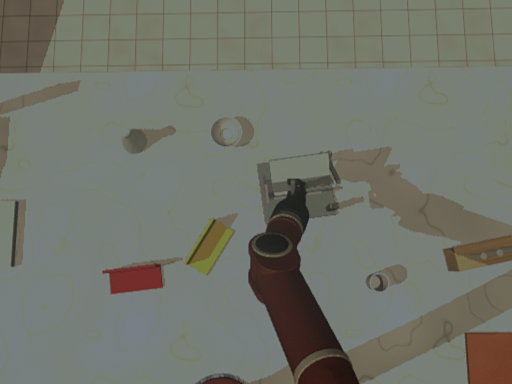

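```bash
python3 - <<'E'
from h import *
np.set_printoptions(precision=4,suppress=True)
ph=np.radians(-20); p,q=nest(ph,.13,-.01,-1)
c=cam("wrist",(p,q)); X,Y=rack(RYAW); M=np.array([X,Y,Z]); H=VC-(-.075*X+.096*Y-.030*Z)
o,d=ray(c,(276,92))
for yy in (.096-.101,.005):   # bar faces relative to hinge plane
    k=((H+yy*Y-o)@Y)/(d@Y); r=M@(o+k*d-H); print("bar tip rel hinge",r,np.hypot(r[0],r[2]),np.arctan2(r[2],-r[0]))
ax=np.cos(a35)*X+np.sin(a35)*Z; az=-np.sin(a35)*X+np.cos(a35)*Z; C=VC+.13*Z-.01*Y
for n,P in dict(topin=C+.008*ax+.064*az-.07*Y,topout=C+.064*az-.07*Y,faredge=C+.064*ax+.008*az-.07*Y,vnear=VC+.034*az-.07*Y,vfar=VC+.034*ax-.07*Y,hinge=H,catch=H-.137*X).items(): print(n,proj(c,P))
E
python3 - <<'E'
import cv2
im=cv2.imread("pics/wrist4.png");cv2.imwrite("pics/w4c.png",cv2.resize(im[85:285,150:440],None,fx=2.7,fy=2.7,interpolation=cv2.INTER_CUBIC))
E
```

```text
bar tip rel hinge [-0.093  -0.005   0.1106] 0.14450935918321217 0.8713842176948954
bar tip rel hinge [-0.1059  0.005   0.132 ] 0.1692739532656149 0.8945725147698003
topin [246.9577  98.1821]
topout [264.0595  98.2067]
faredge [163.8954 129.741 ]
vnear [340.8816 163.8075]
vfar [298.6722 168.7374]
hinge [255.5569 147.4976]
catch [389.1885 128.4232]
```

View pics/w4c.png

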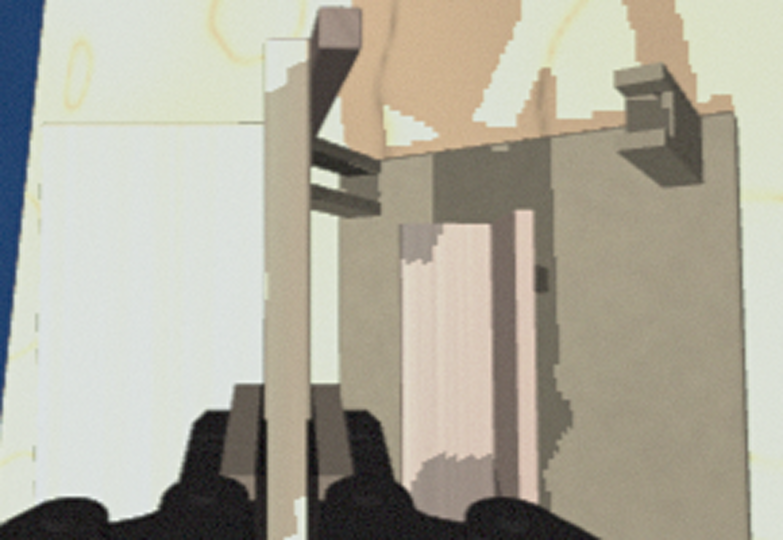

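Run:
```python
from h import *
np.set_printoptions(precision=3,suppress=True)
ph=np.radians(-20)
arm.line_to(nest(ph,.02,-.010,-1)[0],velocity=.1); arm.pause(.2)
f0=arm.read_ft_force(); print(f0,arm.read_time())
for h in (.012,.008,.006,.0045,.003,.002,.001,0,-.001,-.002,-.003):
    t=nest(ph,h,-.010,-1)[0]
    arm.line_to(t,velocity=.04); arm.pause(.1); f=arm.read_ft_force()-f0
    print(h,f,arm.read_tool_pos()-t)
    if np.linalg.norm(f)>6: break
print(arm.read_time(),arm.read_joint_positions())
for n in ("wrist","scene","top"): cv2.imwrite(f"pics/{n}5.png",snapshot(n))
im=cv2.imread("pics/wrist5.png");cv2.imwrite("pics/w5c.png",cv2.resize(im[85:285,150:440],None,fx=2.7,fy=2.7,interpolation=cv2.INTER_CUBIC))
s=cv2.imread("pics/scene5.png");cv2.imwrite("pics/s5.png",cv2.resize(s[120:220,180:290],None,fx=6,fy=6,interpolation=cv2.INTER_CUBIC))
```

```text
[-0.759  0.509 -4.074] 13.3833
0.012 [1.185 0.347 0.059] [ 0.  0. -0.]
0.008 [ 0.629 -1.    -0.35 ] [-0.  0. -0.]
0.006 [ 0.525 -1.088 -0.276] [ 0.  0. -0.]
0.0045 [ 0.214  1.206 -0.136] [-0. -0. -0.]
0.003 [ 1.584 -1.502 -0.124] [ 0. -0. -0.]
0.002 [ 1.539 -0.507  1.097] [0. 0. 0.]
0.001 [3.426 0.531 0.569] [0. 0. 0.]
0 [ 2.791 -0.952  2.303] [0.001 0.    0.001]
-0.001 [3.07  0.236 8.861] [0.001 0.    0.001]
16.6333 [ 0.805  0.847 -0.859  2.266  2.252  0.849  1.371]
```

View pics/w5c.png

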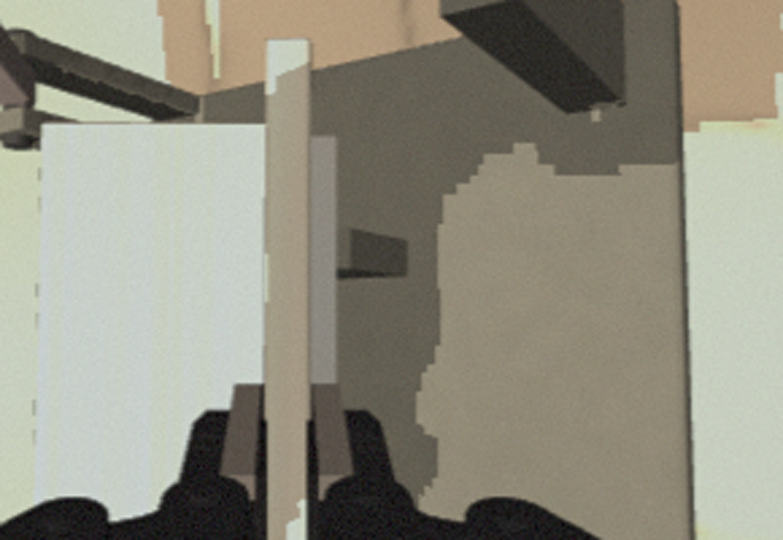

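View pics/s5.png

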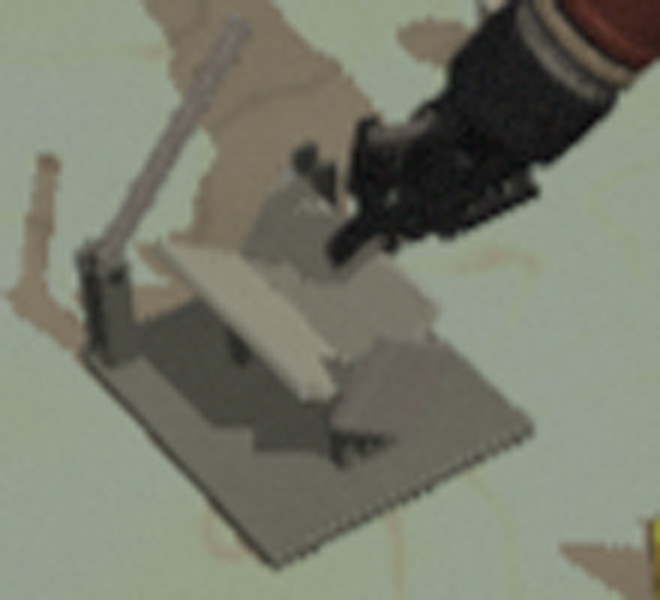

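Run:
```python
from h import *
np.set_printoptions(precision=3,suppress=True)
ph=np.radians(-20); X,Y=rack(RYAW); M=np.array([X,Y,Z])
f0=np.array([-.3,.2,-4.4])
base=None
for dy in (-.006,-.003,-.001,0,.001,.002,.003,.004,.005,.006):
    t=nest(ph,-.0005,dy,-1)[0]
    arm.line_to(t,velocity=.04); arm.pause(.1); f=M@(arm.read_ft_force()-f0)
    print(dy,f,M@(arm.read_tool_pos()-t))
    if f[1]<-14: break
print(arm.read_time(),arm.read_opening())
for n in ("wrist","scene","top"): cv2.imwrite(f"pics/{n}6.png",snapshot(n))
s=cv2.imread("pics/scene6.png");cv2.imwrite("pics/s6.png",cv2.resize(s[120:220,180:290],None,fx=6,fy=6,interpolation=cv2.INTER_CUBIC))
s=cv2.imread("pics/top6.png");cv2.imwrite("pics/t6.png",cv2.resize(s[140:230,245:355],None,fx=7,fy=6.6,interpolation=cv2.INTER_CUBIC))
```

```text
-0.006 [ 5.487 -2.909  7.234] [ 0.001 -0.001  0.001]
-0.003 [ 5.681 -4.572  6.989] [ 0.001 -0.003  0.001]
-0.001 [ 5.086 -5.683  7.288] [ 0.001 -0.003  0.001]
0 [ 5.863 -6.064  5.943] [ 0.001 -0.004  0.001]
0.001 [ 5.175 -6.176  7.018] [ 0.001 -0.004  0.001]
0.002 [ 5.864 -6.793  6.784] [ 0.001 -0.004  0.001]
0.003 [ 5.147 -6.255  7.254] [ 0.001 -0.004  0.001]
0.004 [ 6.003 -5.217  7.042] [ 0.001 -0.004  0.001]
0.005 [ 5.922 -6.594  7.142] [ 0.001 -0.004  0.001]
0.006 [ 5.991 -6.787  6.46 ] [ 0.001 -0.005  0.001]
20.2833 0.07269356520823067
```

View pics/s6.png

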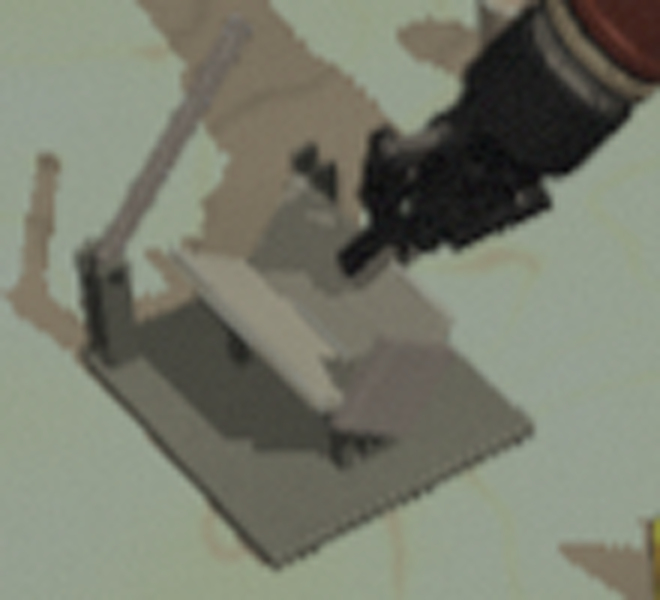

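View pics/t6.png

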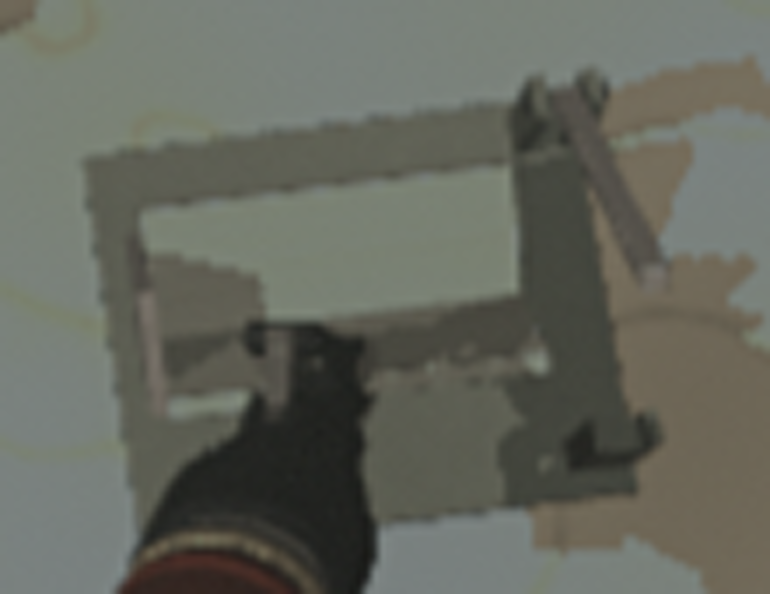

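Run:
```python
from h import *
np.set_printoptions(precision=2,suppress=True)
ph=np.radians(-20); X,Y=rack(RYAW); M=np.array([X,Y,Z])
f0=np.array([-.3,.2,-4.4]); ref=nest(ph,0,0,-1)[0]
for dy in (.007,.009,.011,.013,.015):
    arm.line_to(nest(ph,-.0005,dy,-1)[0],velocity=.04); arm.pause(.15); f=M@(arm.read_ft_force()-f0)
    print(dy,f,1000*(M@(arm.read_tool_pos()-ref)))
    if f[1]<-14: break
print(arm.read_time())
```

```text
0.007 [  5.72 -10.14   5.66] [0.88 1.17 0.37]
0.009 [  6.33 -12.47   5.44] [0.85 1.54 0.44]
0.011 [  7.32 -14.42   4.28] [0.78 1.83 0.54]
21.6333
```

Run:
```python
from h import *
np.set_printoptions(precision=3,suppress=True)
ph=np.radians(-20); X,Y=rack(RYAW)
arm.move_gripper(.4); arm.pause(.2)
print(arm.read_opening(),arm.read_ft_force(),1000*(arm.read_tool_pos()-nest(ph,0,0,-1)[0]))
p,q=nest(ph,0,.0,-1); d=Rn.from_quat(q).as_matrix()[:,0]
arm.line_to(arm.read_tool_pos()-.05*d,velocity=.12)
arm.line_to(arm.read_tool_pos()-.06*d+.05*Z,velocity=.2); arm.pause(.2)
P,Q=arm.read_tool_pos(),arm.read_eef_rot();np.savez("pics/w7.npz",p=P,q=Q)
print(P,arm.read_joint_positions(),arm.read_ft_force(),arm.read_time())
for n in ("wrist","scene","top"): cv2.imwrite(f"pics/{n}7.png",snapshot(n))
s=cv2.imread("pics/scene7.png");cv2.imwrite("pics/s7.png",cv2.resize(s[120:220,180:290],None,fx=6,fy=6,interpolation=cv2.INTER_CUBIC))
s=cv2.imread("pics/top7.png");cv2.imwrite("pics/t7.png",cv2.resize(s[140:230,245:355],None,fx=7,fy=6.6,interpolation=cv2.INTER_CUBIC))
```

```text
0.3986972161974162 [-0.42   0.35  -0.325] [-1.708 11.276 -0.7  ]
[ 0.462 -0.136  0.27 ] [ 0.852  0.432 -0.941  2.344  1.876  0.596  1.521] [ 0.308  0.243 -0.656] 23.65
```

View pics/s7.png

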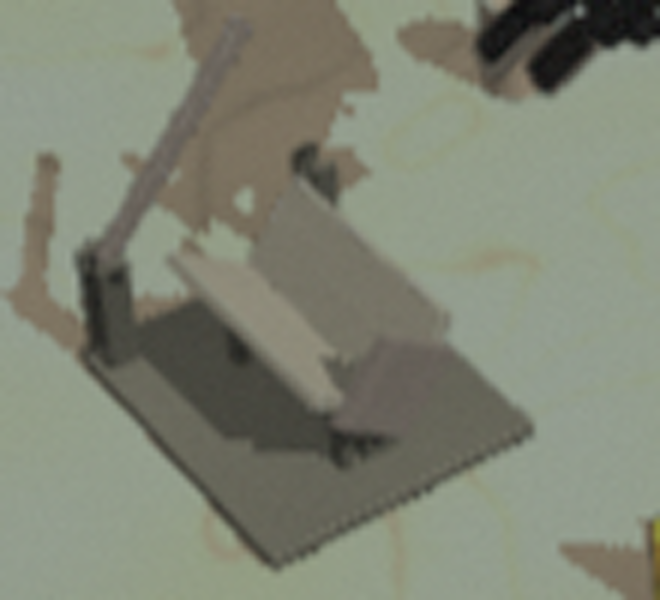

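View pics/t7.png

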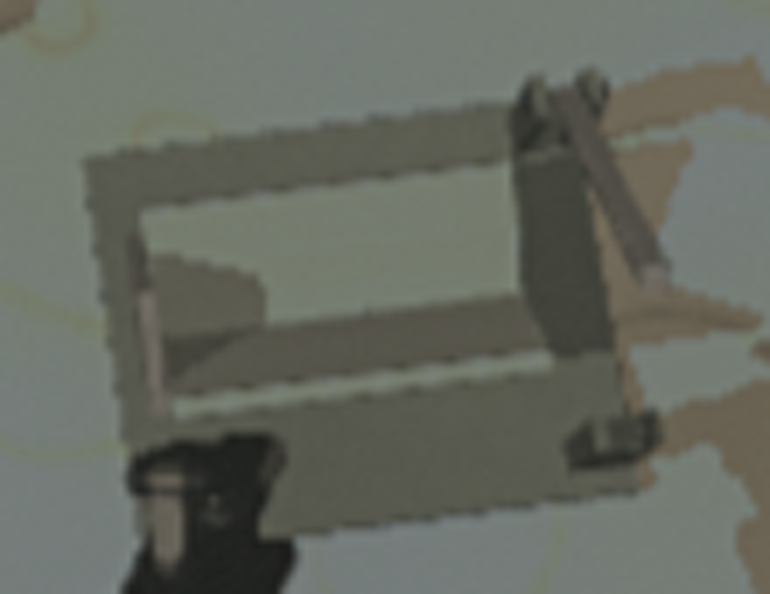

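View pics/wrist7.png

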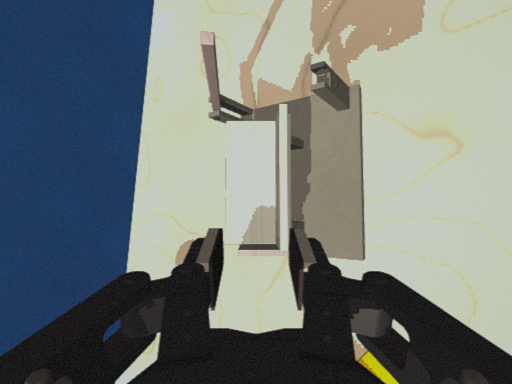

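Run:
```python
from h import *
np.set_printoptions(precision=1,suppress=True)
f=np.load("pics/w7.npz");c=cam("wrist",(f["p"],f["q"])); X,Y=rack(RYAW)
ax=np.cos(a35)*X+np.sin(a35)*Z; az=-np.sin(a35)*X+np.cos(a35)*Z
W=lambda x,y,z:VC+x*ax+y*Y+z*az
for n,P in dict(far_open=W(.064,-.07,.008),far_home=W(.064,.07,.008),near_open_in=W(.008,-.07,.064),near_home_in=W(.008,.07,.064),plate_far_lo=W(.048,.07,-.006),plate_top=W(.048,.07,.048),plate_near=W(-.006,.07,.048),vnear_open=W(0,-.07,.034)).items():
    u=proj(c,P); print(n,u,"crop",(u-[200,85])*3.6)
im=cv2.imread("pics/wrist7.png");cv2.imwrite("pics/w7c.png",cv2.resize(im[85:265,200:380],None,fx=3.3,fy=3.3,interpolation=cv2.INTER_CUBIC))
cv2.imwrite("pics/w7d.png",cv2.resize(im[220:265,210:310],None,fx=8,fy=8,interpolation=cv2.INTER_CUBIC))
```

```text
far_open [226.5 120.8] crop [ 95.3 128.7]
far_home [225.7 244.7] crop [ 92.5 574.9]
near_open_in [279.6 103.6] crop [286.4  66.9]
near_home_in [280.4 251.9] crop [289.3 601. ]
plate_far_lo [240.7 243.2] crop [146.5 569.6]
plate_top [238.1 249.6] crop [137.  592.6]
plate_near [293.3 249.6] crop [335.9 592.5]
vnear_open [284.8 113.6] crop [305.4 102.8]
```

View pics/w7c.png

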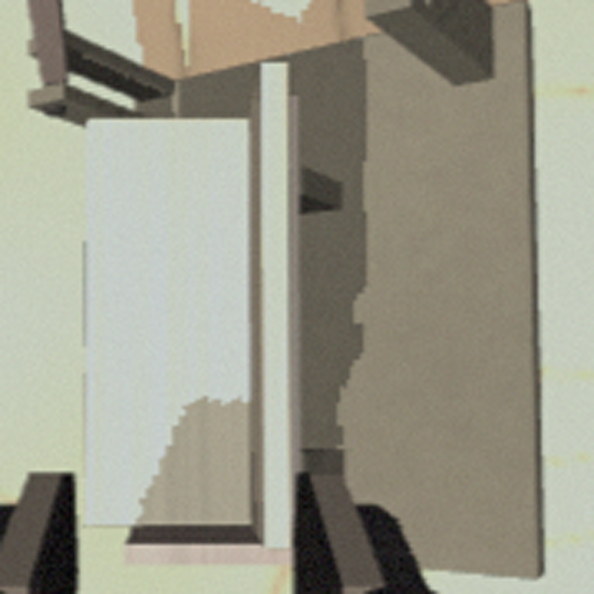

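View pics/w7d.png

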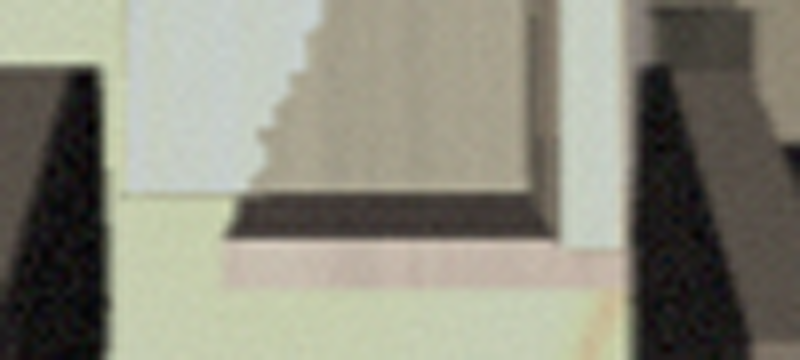

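```bash
cat >> h.py <<'E'
def gate(ztip,s=1,r=.088,dy=0):
    X,Y=rack(RYAW); H=VC-(-.075*X+.096*Y-.030*Z)
    p=H-r*X+dy*Y; p[2]=ztip+.073; return p,quat(-Z,s*X)
E
python3 - <<'E'
from h import *
np.set_printoptions(precision=2,suppress=True)
print(gate(.08)[0],arm.read_joint_positions())
for s in (1,-1): print(s,[arm.ik(*gate(z,s)) for z in (.25,.15,.078)])
E
```

```text
[ 0.59 -0.29  0.15] [ 0.85  0.43 -0.94  2.34  1.88  0.6   1.52]
1 [array([ 0.72,  0.66, -0.56,  1.36,  0.36,  1.22,  0.27]), array([ 0.79,  0.79, -0.7 ,  1.48,  0.55,  1.06,  0.11]), array([ 0.83,  0.91, -0.77,  1.54,  0.72,  0.99, -0.02])]
-1 [array([-0.1 ,  0.84,  1.13,  1.39, -0.76,  1.38, -1.97]), array([-0.11,  0.97,  1.13,  1.52, -0.9 ,  1.25, -1.86]), array([-0.11,  1.08,  1.13,  1.57, -1.03,  1.18, -1.77])]
```

Run:
```python
from h import *
np.set_printoptions(precision=2,suppress=True)
try: arm.line_to(arm.read_tool_pos()+np.array([-.02,0,.09]),velocity=.25)
except arm.MotionError as e: print(e)
print(arm.read_tool_pos())
arm.move_gripper(0.0,30)
arm.movep(*gate(.26,1)); arm.pause(.2)
print(arm.read_tool_pos(),gate(.26,1)[0],arm.read_joint_positions(),arm.read_ft_force(),arm.read_time())
for n in ("wrist","scene","top"): cv2.imwrite(f"pics/{n}8.png",snapshot(n))
P,Q=arm.read_tool_pos(),arm.read_eef_rot();np.savez("pics/w8.npz",p=P,q=Q)
s=cv2.imread("pics/scene8.png");cv2.imwrite("pics/s8.png",cv2.resize(s[80:220,160:320],None,fx=4.5,fy=4.2,interpolation=cv2.INTER_CUBIC))
```

```text
[ 0.44 -0.14  0.36]
[ 0.59 -0.29  0.33] [ 0.59 -0.29  0.33] [ 0.73  0.66 -0.57  1.35  0.36  1.24  0.27] [-0.38  0.17  0.72] 26.975
```

View pics/s8.png

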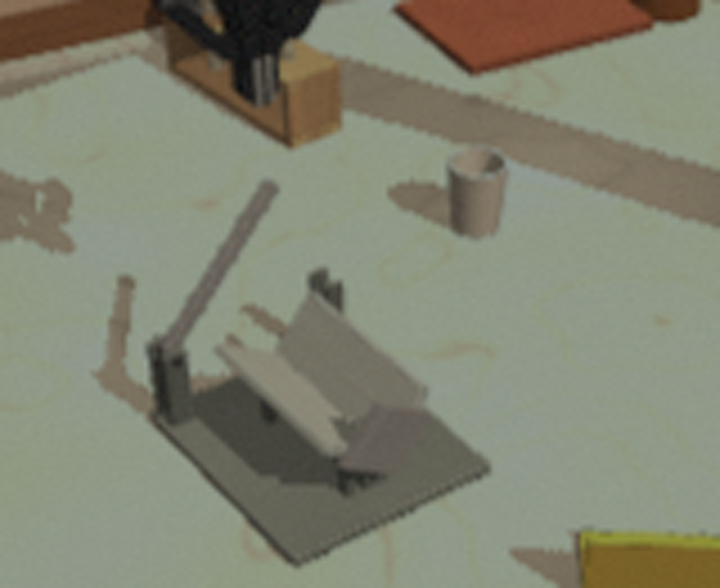

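View pics/wrist8.png

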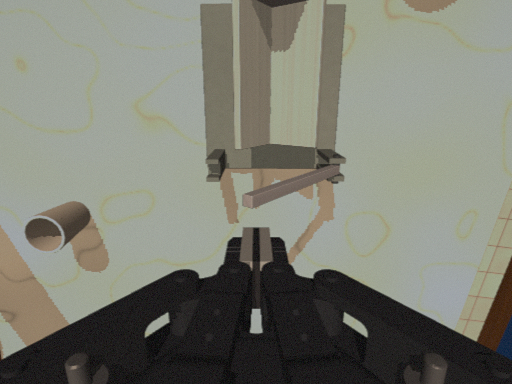

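Run:
```python
from h import *
np.set_printoptions(precision=1,suppress=True)
f=np.load("pics/w8.npz");c=cam("wrist",(f["p"],f["q"])); X,Y=rack(RYAW); H=VC-(-.075*X+.096*Y-.030*Z)
for g in (.84,.88,.92):print(proj(c,H+.15*(-np.cos(g)*X+np.sin(g)*Z)))
print("hinge",proj(c,H),"tip",proj(c,gate(.26)[0]-.073*Z))
np.set_printoptions(precision=2,suppress=True)
arm.line_to(gate(.21)[0],velocity=.15)
f0=arm.read_ft_force()
for z in (.195,.17,.14,.115,.1):
    arm.line_to(gate(z)[0],velocity=.1); print(z,arm.read_ft_force()-f0,1000*(arm.read_tool_pos()-gate(z)[0]))
print(arm.read_time())
for n in ("wrist","scene"): cv2.imwrite(f"pics/{n}9.png",snapshot(n))
s=cv2.imread("pics/scene9.png");cv2.imwrite("pics/s9.png",cv2.resize(s[110:220,160:290],None,fx=5.5,fy=5.2,interpolation=cv2.INTER_CUBIC))
```

```text
[240.4 199.1]
[246.2 200.7]
[252.4 202.3]
hinge [334.6 168.3] tip [256.5 242.4]
0.195 [-0.66 -0.93  0.45] [ 0.02 -0.04  0.34]
0.17 [-0.1  -0.61  0.41] [ 0.1   0.09 -0.03]
0.14 [-0.17 -0.79  1.11] [-0.   0.1 -0.2]
0.115 [ 0.82 -0.44  1.06] [-0.14  0.09 -0.3 ]
0.1 [-0.39 -0.07  0.1 ] [-0.31  0.09 -0.43]
29.4583
```

View pics/s9.png

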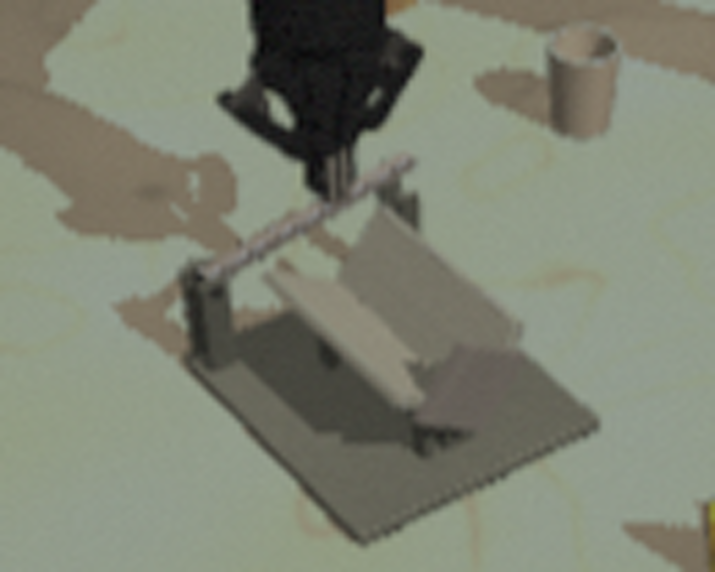

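View pics/wrist9.png

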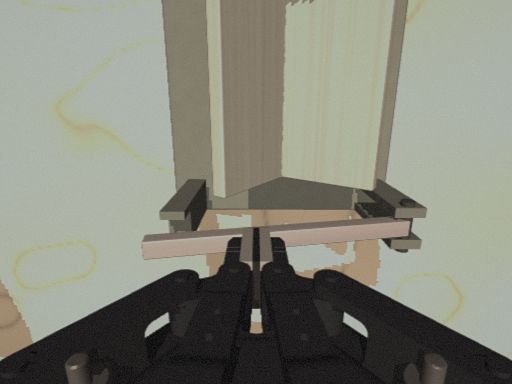

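Run:
```python
from h import *
np.set_printoptions(precision=2,suppress=True)
f0=np.array([0,-.3,.3])
for z in (.09,.085,.082,.080,.078,.076,.074,.072,.070,.068):
    arm.line_to(gate(z)[0],velocity=.06); arm.pause(.1); f=arm.read_ft_force()-f0; print(z,f,1000*(arm.read_tool_pos()-gate(z)[0]))
    if f[2]>12: break
print(arm.read_time())
for n in ("wrist","scene","top"): cv2.imwrite(f"pics/{n}10.png",snapshot(n))
s=cv2.imread("pics/scene10.png");cv2.imwrite("pics/s10.png",cv2.resize(s[110:220,160:290],None,fx=5.5,fy=5.2,interpolation=cv2.INTER_CUBIC))
```

```text
0.09 [ 0.39 -0.01 -1.04] [-0.09  0.1  -0.15]
0.085 [0.32 0.05 0.23] [-0.12  0.04 -0.18]
0.082 [ 0.13  1.16 -0.08] [-0.12  0.02 -0.13]
0.08 [ 0.07  0.47 -0.31] [-0.1   0.   -0.13]
0.078 [-2.65  0.68  6.97] [0.01 0.03 1.67]
0.076 [-5.14  1.55 15.28] [0.06 0.1  3.5 ]
31.725
```

View pics/s10.png

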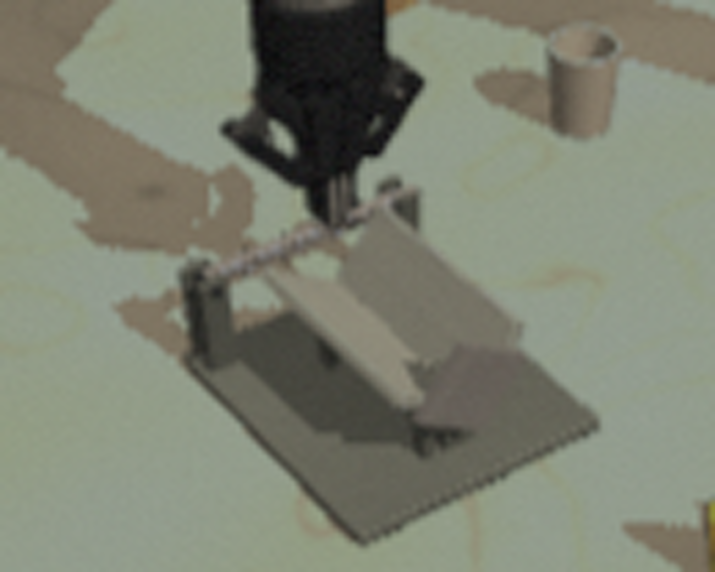

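View pics/wrist10.png

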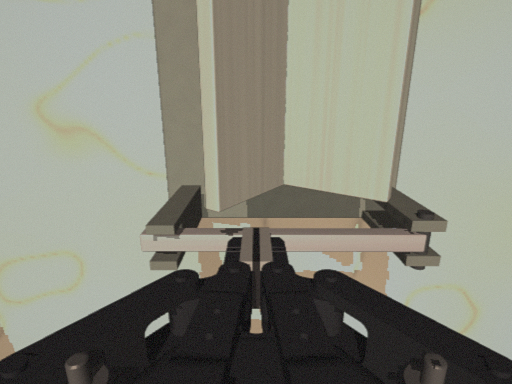

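Run:
```python
from h import *
np.set_printoptions(precision=2,suppress=True)
arm.line_to(gate(.082)[0],velocity=.05)
arm.line_to(gate(.24)[0],velocity=.2); arm.pause(.3)
P,Q=arm.read_tool_pos(),arm.read_eef_rot();np.savez("pics/w11.npz",p=P,q=Q)
print(P,arm.read_ft_force(),arm.read_time())
for n in ("wrist","scene","top"): cv2.imwrite(f"pics/{n}11.png",snapshot(n))
s=cv2.imread("pics/scene11.png");cv2.imwrite("pics/s11.png",cv2.resize(s[110:220,160:290],None,fx=5.5,fy=5.2,interpolation=cv2.INTER_CUBIC))
c=cam("wrist",(P,Q)); X,Y=rack(RYAW); H=VC-(-.075*X+.096*Y-.030*Z)
for g in (0,.05): print("bar end top pred",g,proj(c,H+.15*(-np.cos(g)*X+np.sin(g)*Z)+.005*Z-.005*Y),proj(c,H+.15*(-np.cos(g)*X+np.sin(g)*Z)+.005*Z+.005*Y))
im=cv2.imread("pics/wrist11.png");cv2.imwrite("pics/w11c.png",cv2.resize(im[0:220,180:380],None,fx=2.7,fy=2.7,interpolation=cv2.INTER_CUBIC))
s=cv2.imread("pics/top11.png");t=cv2.imread("pics/top0.png")
d=cv2.absdiff(s,t).max(2)
for n,(x,y) in dict(dish=(230,132),flask=(134,140),beaker=(378,282),yellow=(210,245),red=(135,278)).items(): print(n,"max diff",np.percentile(d[y-22:y+22,x-22:x+22],[50,95]))
```

```text
[ 0.59 -0.29  0.31] [ 0.6  -0.95  0.05] 33.3833
bar end top pred 0 [197.05 178.33] [196.54 168.92]
bar end top pred 0.05 [195.84 180.12] [195.3 170.5]
dish max diff [12. 14.]
flask max diff [12. 13.]
beaker max diff [60.   88.25]
yellow max diff [12. 14.]
red max diff [13. 50.]
```

View pics/s11.png

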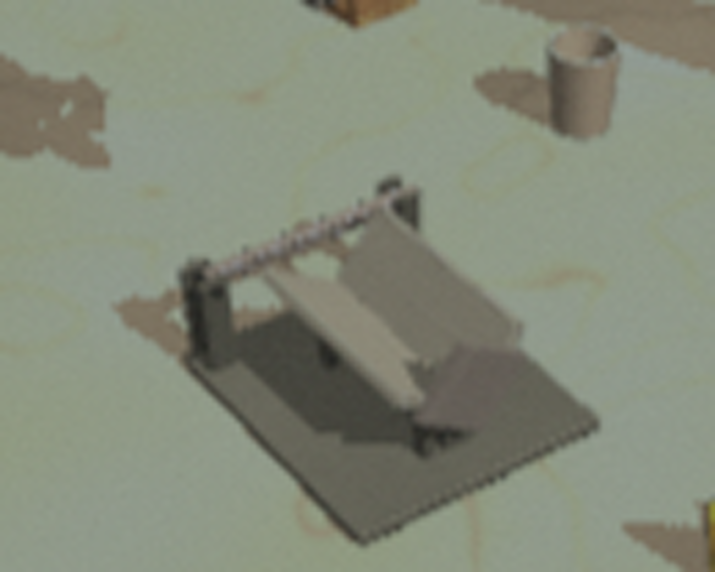

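View pics/w11c.png

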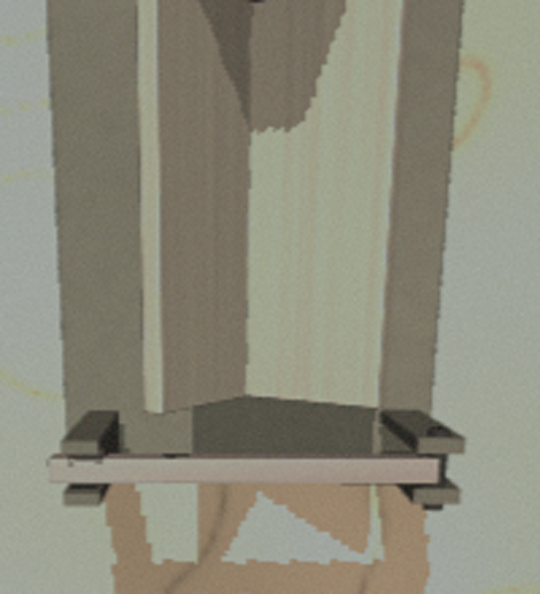

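View pics/top11.png

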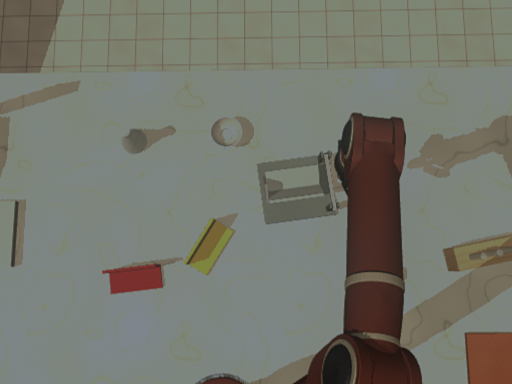

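Run:
```python
from h import *
np.set_printoptions(precision=2,suppress=True)
p,q=gate(.20,1,.065); X,Y=rack(RYAW)
arm.line_to(gate(.24,1,.065)[0]+.05*Y,velocity=.25)
arm.line_to(p+.085*Y,velocity=.2); arm.pause(.3)
P,Q=arm.read_tool_pos(),arm.read_eef_rot();np.savez("pics/w12.npz",p=P,q=Q)
print(P,arm.read_time())
im=snapshot("wrist");cv2.imwrite("pics/wrist12.png",im)
c=cam("wrist",(P,Q)); 
ax=np.cos(a35)*X+np.sin(a35)*Z; az=-np.sin(a35)*X+np.cos(a35)*Z
W=lambda x,y,z:VC+x*ax+y*Y+z*az
for n,a in dict(far_home=(.064,.07,.008),near_home_in=(.008,.07,.064),plate_top=(.048,.07,.048),plate_near=(-.006,.07,.048),near_open=(.008,-.07,.064),far_open=(.064,-.07,.008)).items(): print(n,proj(c,W(*a)))
print(proj(c,W(.03,.069,.008))-proj(c,W(.03,.07,.008)))
cv2.imwrite("pics/w12c.png",cv2.resize(im[40:190,190:340],None,fx=4,fy=4,interpolation=cv2.INTER_CUBIC))
```

```text
[ 0.6  -0.2   0.27] 34.6167
far_home [302.38  87.39]
near_home_in [203.22  86.59]
plate_top [258.12  85.9 ]
plate_near [204.72  87.84]
near_open [210.98 251.48]
far_open [295.94 244.4 ]
[-0.01  1.21]
```

View pics/w12c.png

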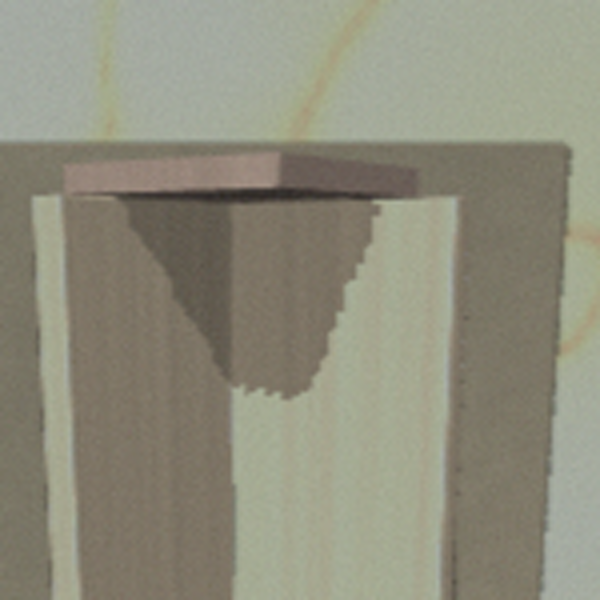

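Run:
```python
from h import *
np.set_printoptions(precision=2,suppress=True)
f=np.load("pics/w12.npz");c=cam("wrist",(f["p"],f["q"])); X,Y=rack(RYAW)
ax=np.cos(a35)*X+np.sin(a35)*Z; az=-np.sin(a35)*X+np.cos(a35)*Z
W=lambda x,y,z:VC+x*ax+y*Y+z*az
im=cv2.imread("pics/wrist12.png")
k=10;x0,y0=195,75
g=lambda u:(np.array(u)-[x0,y0]+.5)*k-.5
for n,a in dict(far_in_r=(.064,.07,.008),far_48=(.048,.07,.008),plate_top=(.048,.07,.048),plate_near=(-.006,.07,.048),near_out=(0,.07,.064),near_in=(.008,.07,.064),near_in48=(.008,.07,.048),incorner=(.008,.07,.008),plate_far_lo=(.048,.07,-.006)).items(): print(n,g(proj(c,W(*a)))*[.68,1])
o=cv2.resize(im[y0:y0+22,x0:x0+115],None,fx=6.8,fy=10,interpolation=cv2.INTER_CUBIC)
cv2.imwrite("pics/w12d.png",cv2.convertScaleAbs(o,alpha=1.3))
```

```text
far_in_r [733.27 128.42]
far_48 [615.9  133.61]
plate_top [432.3  113.52]
plate_near [ 69.18 132.93]
near_out [  8.56 123.3 ]
near_in [ 58.98 120.36]
near_in48 [154.75 128.35]
incorner [355.55 145.12]
plate_far_lo [669.74 139.5 ]
```

View pics/w12d.png

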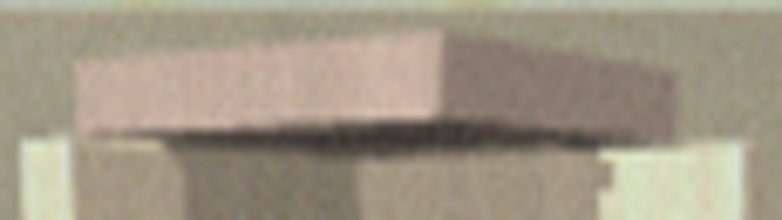

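Run:
```python
from h import *
X,Y=rack(RYAW)
arm.line_to(arm.read_tool_pos()+.08*Z,velocity=.2); arm.pause(.4)
for n in ("scene","top"): cv2.imwrite(f"pics/{n}13.png",snapshot(n))
a=cv2.imread("pics/scene0.png");b=cv2.imread("pics/scene13.png");d=cv2.absdiff(a,b).max(2)
for n,(x,y) in dict(dish=(209,239),flask=(264,314),beaker=(266,126)).items(): print(n,np.percentile(d[y-14:y+14,x-14:x+14],[50,95]))
print(arm.read_ft_force().round(2),abs(arm.read_dq()).max(),arm.read_time())
ticket.finish_job()
```

```text
dish [1. 3.]
flask [1. 3.]
beaker [ 3. 47.]
[-0.59  1.67 -0.5 ] 0.0035766210890520885 35.7167
the job is handed in; nothing more can be done
```

View pics/scene13.png

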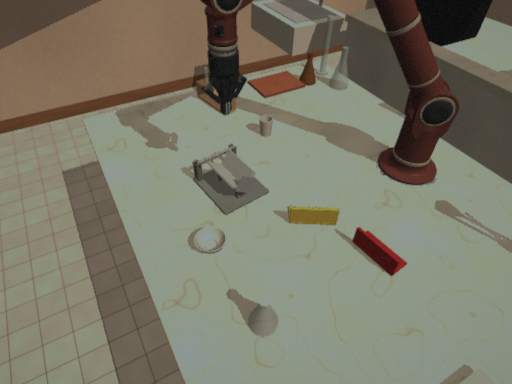

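The job is handed in at 35.7 s: the aluminium angle is nested in the rack, slid up to the end plate, and the gate bar is down in its catch. I gripped the angle by its upright leg, tilted it 35°, lowered it into the V until I felt contact, and slid it along. I released it there, then pushed the bar down with closed fingers.

- **Nest:** the leg edges in the wrist picture lie within about 1 px of where a fully nested angle should be.
- **Home against the plate:** while sliding, the resisting force rose from about 6 N to 14 N while the tool almost stopped, so it met the plate. The last close-up disagrees slightly: it suggests a gap of about 0.6 mm, which is within measuring error. I did not push again.
- **Gate:** the bar met its stop with its top at 80 mm, as expected, and stayed level between the cheeks after I backed off.
- **Other glassware:** the dish and flask show no change between the first and last scene pictures. The beaker stands in the same place. Some pixels around it changed, probably because the arm's shadow moved.
- **Limits:** the highest force I read in contact was about 16 N, and the gripper touches nothing.

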